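# Spring check of two mirror tilt mounts

## Task

Check the springs of the two mirror mounts, first the one with the round mirror, then the one with the square mirror: with closed fingertips, press down the rubber-topped corner until the pointer at the far end has risen level with the dark mark on its scale, keep it on the mark for a second, and let go so that the plate springs back. Stop at the mark and do not press the pointer past it. Only press: do not grip, lift or shift the mounts or their marks, and leave the vial, the dropper bottle and the petri dish where they stand.

Things in the scene. Friction and masses are not known exactly. Their poses are not given: they have to be found in the camera images.
- mount_round: Loose tilt mount, 1 kg, with the round mirror (54 mm disc in a black cell). Base 200 (x) x 140 (y) x 14 mm; origin at the centre of its underside. Above it a 92 mm square plate, 6 mm thick, corners along x and y, pivots on its two y corners (line at x -20, z 50 mm). Rubber button on the -x corner, pointer on the +x corner, white scale plate (top 106 mm high) at the +x end.
- plate_round (a joint): Tilt of the round-mirror plate, rad: 0 at rest, grows as the rubber corner is pressed down (the pointer rises), stop at 0.42. About 2.5 N at the button starts it, 8 to 9 N at 0.33 rad; it springs back to 0 when let go.
- round_pad (a point): Top of the domed rubber press button (26 mm wide, 6.5 mm high) on the sprung -x corner of the round-mirror mount, 50 mm from the pivot line; at rest 59.5 mm above the bench, at x = -70 mm in the mount's frame. Moves with the plate.
- round_pointer (a point): Tip of the dark 4 mm thick pointer of the round-mirror mount, 105 mm from the pivot line on the +x side, at rest 50 mm above the bench. It moves with the plate and rises 105 mm x sin(tilt).
- round_mark (a point): Middle of the mark on the round-mirror mount's scale: a dark clip with two bars 8 mm tall, left and right of the pointer's path (20 mm gap). Set 16 to 34 mm above the pointer's rest height; leave it there. Axes parallel to the mount's. The pointer is on the mark when its tip is level with this point.
- mount_square: Loose tilt mount, 1 kg, with the square mirror (46 mm square in a black cell, turned 45 degrees). Base 200 (x) x 140 (y) x 14 mm; origin at the centre of its underside. Above it a 92 mm square plate, 6 mm thick, corners along x and y, pivots on its two y corners (line at x -20, z 50 mm). Rubber button on the -x corner, pointer on the +x corner, white scale plate (top 106 mm high) at the +x end.
- plate_square (a joint): Tilt of the square-mirror plate, rad: 0 at rest, grows as the rubber corner is pressed down (the pointer rises), stop at 0.42. About 2.5 N at the button starts it, 8 to 9 N at 0.33 rad; it springs back to 0 when let go.
- square_pad (a point): Top of the domed rubber press button (26 mm wide, 6.5 mm high) on the sprung -x corner of the square-mirror mount, 50 mm from the pivot line; at rest 59.5 mm above the bench, at x = -70 mm in the mount's frame. Moves with the plate.
- square_pointer (a point): Tip of the dark 4 mm thick pointer of the square-mirror mount, 105 mm from the pivot line on the +x side, at rest 50 mm above the bench. It moves with the plate and rises 105 mm x sin(tilt).
- square_mark (a point): Middle of the mark on the square-mirror mount's scale: a dark clip with two bars 8 mm tall, left and right of the pointer's path (20 mm gap). Set 16 to 34 mm above the pointer's rest height; leave it there. Axes parallel to the mount's. The pointer is on the mark when its tip is level with this point.
- small_vial: Sample vial with a blue cap, 23 mm wide, 56 mm tall; loose bystander standing between or behind the mounts, to be left alone. Origin at the centre of its underside.
- dropper: Amber dropper bottle, 35 mm wide, 97 mm tall; loose bystander standing between or behind the mounts, to be left alone. Origin at the centre of its underside.
- petri: Petri dish, 61 mm wide, 14 mm tall; loose bystander standing between or behind the mounts, to be left alone. Origin at the centre of its underside.

How it is judged:
On the way, in this order (a step that is already met when the one before it is completed fails the run):
1. the rubber corner of the round-mirror mount is pressed so that its pointer is level with the mark (within 5 mm), held 0.5 s (z of round_pointer in the frame of round_mark between -0.005 and 0.005 m and contact force between the fingers and mount_round above 0.5 N and horizontal distance between the grasp point and round_pad below 0.045 m), for 0.5 s.
2. the round-mirror plate is released and back at rest (value of joint plate_round below 0.03 rad and contact force between the fingers and mount_round below 0.1 N), for 0.2 s.
3. the rubber corner of the square-mirror mount is pressed so that its pointer is level with the mark (within 5 mm), held 0.5 s (z of square_pointer in the frame of square_mark between -0.005 and 0.005 m and contact force between the fingers and mount_square above 0.5 N and horizontal distance between the grasp point and square_pad below 0.045 m), for 0.5 s.
4. the square-mirror plate is released and back at rest (value of joint plate_square below 0.03 rad and contact force between the fingers and mount_square below 0.1 N), for 0.2 s.
At the end, for the whole second after the job is handed in: Both plates have sprung back (tilt under 0.03 rad) and are at rest, both mounts and their marks are within 12 mm, and the three bystanders within 10 mm, of where they stood (value of joint each of plate_round, plate_square below 0.03 rad and velocity of joint each of plate_round, plate_square below 0.05 rad/s and distance of each of mount_round, mount_square, round_mark, square_mark from where it was at the start of the episode below 0.012 m and distance of each of small_vial, dropper, petri from where it was at the start of the episode below 0.01 m); the robot touches nothing.
It fails at once if the pointer of the round-mirror mount goes more than 9 mm above its mark (z of round_pointer in the frame of round_mark above 0.009 m).
It fails at once if the round-mirror mount is lifted or tipped, or it or its mark is shifted by more than 12 mm (distance of any of mount_round, round_mark from where it was at the start of the episode above 0.012 m or angle between mount_round's own z axis and vertical above 0.05 rad).
It fails at once if the pointer of the square-mirror mount goes more than 9 mm above its mark (z of square_pointer in the frame of square_mark above 0.009 m).
It fails at once if the square-mirror mount is lifted or tipped, or it or its mark is shifted by more than 12 mm (distance of any of mount_square, square_mark from where it was at the start of the episode above 0.012 m or angle between mount_square's own z axis and vertical above 0.05 rad).
It fails at once if the vial, dropper bottle or petri dish is moved by more than 10 mm or tipped (distance of any of small_vial, dropper, petri from where it was at the start of the episode above 0.01 m or angle between any of small_vial, dropper, petri's own z axis and vertical above 0.3 rad).
It also fails if it takes over 51 s, if anything falls off the work surface, if the arm or the gripper's body presses on something with over 40 N, if the wrist force passes 120 N, or if a joint passes its speed limit or range.

## Robot

A 6-joint arm with a two-finger parallel gripper is mounted at the origin on a cart in front of the work surface, level with it; the furniture and walls round the work are solid. World frame = base frame: x ahead of the robot, y to its left, z up, the work surface at z = 0. Lengths are in m, angles in rad, forces in N, time in s.
With the tool pointing down it reaches from about 0.325 to 0.775 m from the base axis. Payload 9.3 kg.
Tool frame: the origin (TCP) lies on the centre line of the jaws, within the pads' length; the fingertips stand ahead of it and the grasp point (between the pads) lies 11 mm behind it (manip.finger_overhang is the z of the fingertips in the tool frame, in m); z points along the fingers, y is the line along which they close (so a half turn about z gives the same grasp; the last joint's range is limited). The gripper opens to 85 mm and grips with 20 to 120 N. Pads are 22 mm wide; open, the fingers measure 114 mm over their backs; the gripper's body (76 mm by 85 mm) begins 54 mm behind the grasp point. The pads swing forward as they close: fully open they stand 13 mm farther back than shut.
Start: joints at [1.121, 0.259, 0.021, 1.334, 0, 1.418], TCP at [0.161, 0.526, 0.239] pointing down, gripper open.
Joint ranges: [-3.04, 3.04], [-0.91, 1.82], [-1.04, 1.36], [-1.92, 1.95], [-1.52, 1.45], [-3.14, 3.14]. Speed limits (rad/s): [2.22, 2.22, 2.79, 3.14, 3.14, 3.14].

## Interface

Orientations are given as a unit quaternion [w, x, y, z].
In Python, from bench import manip, eyes, order gives the robot as it stands.
- The arm moves only by the shell command python3 -m inch 'ROWS' [FORCE]. ROWS is JSON, a list of rows, each a list of 7 numbers: the shift along the tool's x, y, z in m, then the turn, a rotation vector about the tool's x, y, z in degrees, then the gripper's target within -1 to 1 (shut at 1, half-way at 0, fully open at -1). A call has 1 to 8 rows; each row shifts and turns the commanded pose from where the row before left it, along the tool's axes as they then stand; what a row does not reach is not made up. A row lasts 1/10 s, in which the tool goes at most 50 mm and 8.59 degrees, less where a joint would pass 70% of its speed; a pose out of reach is approached as far as the arm can. A call is refused whole if a number of a shift passes 0.05 or a number of a turn 8.59, either way. A call with a gripper value outside its range is refused whole. The fingers move at their own pace and stop on an object; FORCE is the grip in N (left out, the last holds). Time passes only in rows, so rows that do not move let the fingers close. It gives the time, the measured TCP pose, the force, the opening and the grip force at its end, in the units of the state.
- manip.observe(): the state, without advancing time (a new reading comes with each control period).
- eyes.camera(name): name is "scene" or "side" or "wrist"; returns the picture (384x512x3 uint8, red, green, blue); there is no depth.
- eyes.get_calibration(name): a dict with "vfov" (degrees; the focal length in pixels is half the picture's height over the tangent of half this angle, whatever the lens; pixels are square), "cx", "cy" (the principal point, pixels), "k1" (the pictures are not rectified: a ray, as slopes to the right and down, at radius r is drawn at 1 + k1 r^2 times it, then the intrinsics apply), "extrinsics" (4x4, takes a point from camera to world coordinates). Camera axes: x right, y down, z forward; pixel columns grow to the right and rows downward; lengths in m; the calibration is good to about 2 mm. A picture is of the moment at which its call begins: read the wrist's pose just before it. get_calibration takes no time and is no camera call; for the wrist camera it gives the pose at the moment of the call.
- order.close_job(): hands the job in; it is judged then, once.
Trained networks look in the newest picture that a camera, given by its name, has taken for a name from the list of things; names that differ only in an ending like _2 or _b are one class to them, and where a whole thing is asked for, a point or a joint stands for the part that bears it (a point fixed in the world has none). Each returns a list of dicts, best first, with "p" (0 to 1); they miss things now and then, are a little off and sometimes report something else, mostly with a low value. They report only what shows in the picture. A call takes as long as a camera call.
- eyes.search_frame(camera, name): "position" ([x, y, z] in m, in world coordinates, good to about 4 mm: the middle of the surface that is visible of it).
The state is a dict: "t": time; "joint_positions": joint angles; "dq": joint speeds; "joint_torque": joint torques, N m; "ee_pos": TCP position; "eef_rot": TCP orientation; "wrist_force": force on the tool from outside, world axes, zero at the start; "torque": the same for the moment, N m; "gripper_width": opening from 0.0 (shut) to 1.0 (fully open); "finger_force": force on a finger pad.
Only numpy, scipy, OpenCV 4.12 (cv2) and the standard library are available. Lean on these libraries where they do the work, as an engineer would, in place of code of your own. Each camera call takes 0.05 s, during which the arm holds its last target. There are 200 camera calls.

## Working session

There is one attempt and no reset: what is moved stays moved. The work goes in short steps, Python scripts to look and compute and a shell command to move; the robot and the scene stay as the last step left them, time stands still between calls to the robot, and variables do not carry over. Pictures are saved under pics/ and viewed, at most 10 in all, crops included, and the job is handed in when it is done.

```bash
mkdir -p pics
python3 - <<'E'
from bench import manip, eyes
import cv2,numpy as np
s=manip.observe();print(s['t'],s['ee_pos'],s['eef_rot'],manip.finger_overhang)
for c in("scene","side"):
    im=eyes.camera(c);cv2.imwrite(f"pics/{c}0.png",im[:,:,::-1])
    k=eyes.get_calibration(c);print(c,k['vfov'],k['cx'],k['cy'],k['k1'],np.round(k['extrinsics'],3).tolist())
    for n in("round_pad","square_pad","round_mark","square_mark","round_pointer","square_pointer","mount_round","mount_square","dropper","small_vial","petri"):
        print(n,[(np.round(d['position'],3).tolist(),round(d['p'],2)) for d in eyes.search_frame(c,n)[:3]])
E
```

```text
0.0 [0.16072245 0.52570857 0.23864593] [-2.12772175e-04  1.47835753e-01  9.89011689e-01 -6.50448889e-04] 0.008
scene 42.43562439535932 258.27914493352614 187.033120314655 0.01992266871135636 [[0.913, -0.297, 0.28, 0.266], [-0.408, -0.667, 0.623, -0.629], [0.001, -0.683, -0.73, 0.838], [0.0, 0.0, 0.0, 1.0]]
round_pad [([0.567, 0.197, 0.05], 0.92)]
square_pad [([0.527, -0.163, 0.054], 0.87), ([0.676, 0.166, 0.078], 0.31)]
round_mark [([0.674, 0.159, 0.078], 0.43)]
square_mark [([0.64, -0.145, 0.074], 0.38)]
round_pointer [([0.565, 0.196, 0.053], 0.95)]
square_pointer [([0.53, -0.163, 0.054], 0.93)]
mount_round [([0.583, 0.177, 0.013], 0.7)]
mount_square [([0.543, -0.165, 0.014], 0.84)]
dropper [([0.535, -0.004, 0.047], 0.72)]
small_vial [([0.429, -0.009, 0.042], 0.72)]
petri [([0.721, -0.014, 0.018], 0.81)]
side 53.14537706583214 255.59713575771934 191.8833469522717 -0.1175394907492609 [[0.875, -0.182, 0.45, 0.177], [-0.485, -0.366, 0.794, -0.671], [0.021, -0.913, -0.408, 0.412], [0.0, 0.0, 0.0, 1.0]]
round_pad [([0.558, 0.191, 0.054], 0.83)]
square_pad [([0.523, -0.169, 0.051], 0.88)]
round_mark [([0.569, 0.178, 0.014], 0.38)]
square_mark [([0.645, -0.148, 0.077], 0.43)]
round_pointer [([0.564, 0.192, 0.05], 0.56)]
square_pointer [([0.524, -0.171, 0.048], 0.66), ([0.558, 0.189, 0.052], 0.64)]
mount_round [([0.567, 0.181, 0.015], 0.71), ([0.559, 0.19, 0.048], 0.49)]
mount_square [([0.527, -0.174, 0.014], 0.95)]
dropper [([0.543, -0.002, 0.044], 0.74), ([0.422, -0.006, 0.032], 0.51)]
small_vial []
petri [([0.695, -0.002, 0.013], 0.67)]
```

View pics/scene0.png

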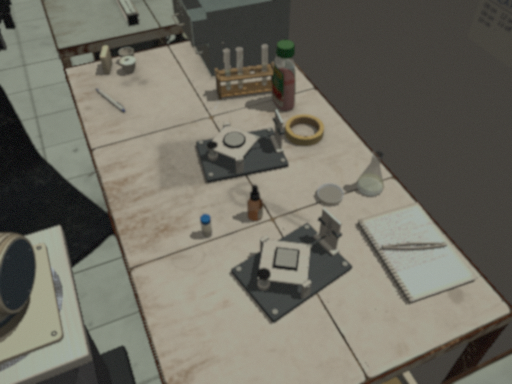

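View pics/side0.png

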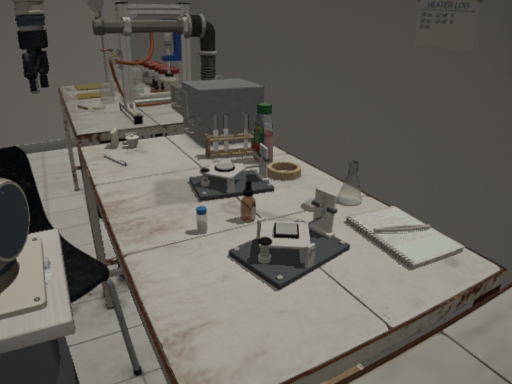

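Scene: round mount at about (240,153) with its button at (212,150) and scale at (280,125). Square mount at (290,270), button (264,275), scale (330,230). The bystanders stand between the mounts. Next I'll enlarge the mounts.

```bash
cat > h.py <<'E'
from bench import manip, eyes
import cv2,numpy as np
from scipy.spatial.transform import Rotation as R
def K(k): 
    f=192/np.tan(np.radians(k['vfov']/2)); return np.array([[f,0,k['cx']],[0,f,k['cy']],[0,0,1]])
def proj(k,P):
    T=np.linalg.inv(np.array(k['extrinsics'])); p=np.atleast_2d(P)@T[:3,:3].T+T[:3,3]
    q=p[:,:2]/p[:,2:]; r2=(q**2).sum(1,keepdims=True); q=q*(1+k['k1']*r2); A=K(k)
    return q*A[0,0]+[k['cx'],k['cy']]
def ray(k,uv):
    q=cv2.undistortPoints(np.array(uv,float).reshape(-1,1,2),K(k),np.array([k['k1'],0,0,0.]))[:,0]
    E=np.array(k['extrinsics']); d=np.c_[q,np.ones(len(q))]@E[:3,:3].T
    return E[:3,3],d
def onz(k,uv,z):
    o,d=ray(k,uv); return o+d*((z-o[2])/d[:,2])[:,None]
def mount(x,y,yaw,pts):
    c,s=np.cos(yaw),np.sin(yaw); return np.asarray(pts)@np.array([[c,-s,0],[s,c,0],[0,0,1]]).T+[x,y,0]
E
python3 - <<'E'
import cv2,numpy as np
a=cv2.imread('pics/scene0.png');b=cv2.imread('pics/side0.png')
def c(i,x,y): return cv2.resize(i[y:y+75,x:x+100],None,fx=4,fy=4,interpolation=cv2.INTER_CUBIC)
def c2(i,x,y): return cv2.resize(i[y:y+100,x:x+133],(400,300),interpolation=cv2.INTER_CUBIC)
cv2.imwrite('pics/crop0.png',np.vstack([np.hstack([c(a,192,108),c2(a,226,220)]),np.hstack([c(b,184,125),c2(b,222,182)])]))
E
```

```text
(no output)
```

View pics/crop0.png

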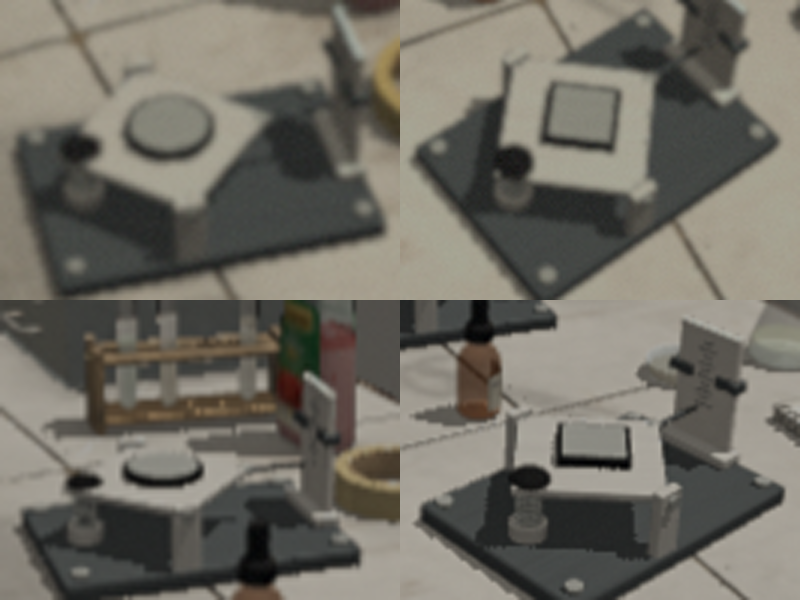

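```bash
cat > fit.py <<'E'
from h import *
from scipy.optimize import least_squares
k={c:eyes.get_calibration(c) for c in("scene","side")}
C=dict(a=(-.1,.07,.014),b=(-.1,-.07,.014),c=(.1,-.07,.014),d=(.1,.07,.014),pad=(-.07,0,.057))
def o(x,y,f): return lambda u:(u[0]/f+x,u[1]/f+y)
rs,rd=o(192,108,4),o(184,125,4); ss,sd=o(226,220,3.008),o(222,182,3.008)
D={'round':([('scene','a',rs((17,142))),('scene','b',rs((62,286))),('scene','c',rs((383,226))),('scene','pad',rs((80,146))),
 ('side','a',rd((25,211))),('side','b',rd((70,295))),('side','c',rd((358,246))),('side','pad',rd((83,480-300)))],('side',rd((316,125))),('scene',rs((347,53))),(.57,.18,-.2)),
'square':([('scene','a',ss((15,150))),('scene','b',ss((138,296))),('scene','c',ss((378,138))),('scene','d',ss((245,10))),('scene','pad',ss((114,160))),
 ('side','a',sd((22,206))),('side','c',sd((383,185))),('side','pad',sd((129,178)))],('side',sd((308,75))),('scene',ss((313,27))),(.54,-.17,.2))}
for n,(obs,m,m2,x0) in D.items():
    f=lambda p:np.concatenate([proj(k[c],mount(*p[:3],[C[q]]))[0]-uv for c,q,uv in obs])
    r=least_squares(f,x0,loss='soft_l1');p=r.x
    print(n,np.round(p,4),'res',np.round(f(p).reshape(-1,2),1).tolist(),'pad',np.round(mount(*p,[C['pad']])[0],3))
    for c,uv in(m,m2):
        for mx in(.086,.092):
            zz=np.linspace(.04,.11,141);P=proj(k[c],mount(*p,np.c_[0*zz+mx,0*zz,zz]))
            i=np.argmin(abs(P[:,1]-uv[1]));print('mark',c,mx,zz[i].round(4),'col err',(P[i,0]-uv[0]).round(1))
E
python3 fit.py
```

```text
round [ 0.5903  0.1948 -0.1395] res [[-1.0, -1.2], [-0.5, 1.8], [1.6, 0.1], [-0.0, 0.9], [-1.1, -1.5], [-0.4, -2.5], [2.0, -0.3], [0.6, -1.0]] pad [0.521 0.205 0.057]
mark side 0.086 0.0755 col err -1.7
mark side 0.092 0.075 col err 0.3
mark scene 0.086 0.0945 col err -2.9
mark scene 0.092 0.093 col err -0.5
square [ 0.5523 -0.1518  0.2173] res [[-1.5, -0.6], [1.1, 3.2], [1.1, 0.7], [-0.6, -1.0], [-0.7, 0.6], [-1.3, -2.0], [1.6, -0.8], [0.3, -2.6]] pad [ 0.484 -0.167  0.057]
mark side 0.086 0.071 col err -2.4
mark side 0.092 0.0695 col err -0.5
mark scene 0.086 0.073 col err -3.3
mark scene 0.092 0.0685 col err -1.2
```

Run:
```python
from h import *
s=manip.observe();k=eyes.get_calibration("wrist");E=np.array(k['extrinsics'])
q=s['eef_rot'];Rt=R.from_quat([q[1],q[2],q[3],q[0]]).as_matrix()
print(np.round(Rt,3).tolist());print('cam in tool',np.round(Rt.T@E[:3,:3],3).tolist(),np.round(Rt.T@(E[:3,3]-s['ee_pos']),3),k['vfov'],k['k1'])
for t in((.521,.205,.2),(.44,.215,.2)): print(np.round(Rt.T@(np.array(t)-s['ee_pos']),3))
```

```text
[[-0.956, 0.292, 0.0], [0.292, 0.956, 0.0], [0.0, 0.0, -1.0]]
cam in tool [[0.0, -0.959, -0.284], [1.0, 0.0, -0.0], [0.001, -0.284, 0.959]] [ 0.073  0.    -0.134] 63.23228475466045 -0.05523356380648858
[-0.438 -0.202  0.039]
[-0.358 -0.216  0.039]
```

```bash
python3 -m inch '[[-0.041,-0.027,0,0,0,0,1],[-0.041,-0.027,0,0,0,0,1],[-0.041,-0.027,0,0,0,0,1],[-0.041,-0.027,0,0,0,0,1],[-0.041,-0.027,0,0,0,0,1],[-0.041,-0.027,0,0,0,0,1],[-0.041,-0.027,0,0,0,0,1],[-0.041,-0.027,0,0,0,0,1]]'; python3 -m inch '[[0,0,0,0,-8.5,0,1],[0,0,0,0,-8.5,0,1],[0,0,0,0,-8.5,0,1],[0,0,0,0,-8.5,0,1],[0,0,0,0,0,0,1],[0,0,0,0,0,0,1]]'
python3 - <<'E'
from h import *
s=manip.observe();print(s['t'],s['ee_pos'],s['joint_positions'],s['gripper_width'],s['wrist_force'])
k=eyes.get_calibration("wrist");np.save('kw1.npy',k,allow_pickle=True)
im=eyes.camera("wrist");cv2.imwrite("pics/w1.png",im[:,:,::-1])
print(np.round(k['extrinsics'],3).tolist())
for n in("round_pad","round_mark","round_pointer","mount_round"): print(n,[(np.round(d['position'],3).tolist(),round(d['p'],2)) for d in eyes.search_frame("wrist",n)[:2]])
E
```

```text
t: 2.0
ee_pos: [0.4123, 0.2217, 0.2396]
eef_rot: [0.0, 0.148, 0.989, 0.0]
wrist_force: [1.7, 0.7, -0.0]
gripper_width: -0.003
finger_force: 0.0
t: 2.6
ee_pos: [0.4107, 0.2241, 0.2395]
eef_rot: [0.288, 0.141, 0.946, -0.043]
wrist_force: [0.9, 0.0, 0.5]
gripper_width: -0.003
finger_force: 0.0
2.6 [0.4107401  0.22410749 0.2395245 ] [ 0.58347033 -0.08700086 -0.51575894  0.73715343 -0.44285203  0.7859827 ] -0.0030010180297234982 [0.93772128 0.0141697  0.48149004]
[[0.29, 0.61, 0.737, 0.281], [0.957, -0.185, -0.224, 0.264], [-0.0, 0.77, -0.638, 0.311], [0.0, 0.0, 0.0, 1.0]]
round_pad [([0.561, 0.207, 0.057], 0.66)]
round_mark []
round_pointer [([0.557, 0.203, 0.055], 0.91)]
mount_round [([0.546, 0.202, 0.016], 0.93), ([0.56, 0.202, 0.053], 0.29)]
```

View pics/w1.png

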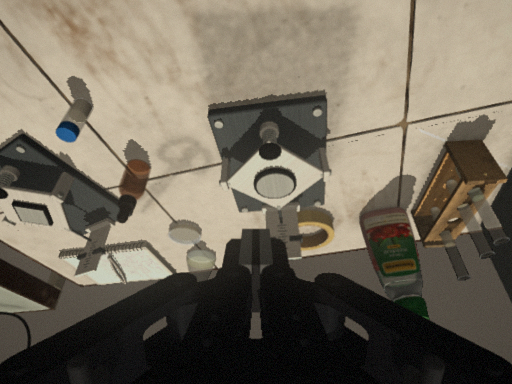

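Upside-down view: the round mount is at (268,150) and its scale at (287,228), close to the fingers. I'll shift sideways and closer.

```bash
python3 -m inch '[[-0.023,-0.015,0.041,0,0,0,1],[-0.023,-0.015,0.041,0,0,0,1],[-0.023,-0.015,0.041,0,0,0,1],[0,0,0,0,0,0,1],[0,0,0,0,0,0,1]]'
python3 - <<'E'
from h import *
k=eyes.get_calibration("wrist");np.save('kw2.npy',k,allow_pickle=True)
im=eyes.camera("wrist");cv2.imwrite("pics/w2full.png",im[:,:,::-1])
c=im[60:260,220:487,::-1];cv2.imwrite("pics/w2.png",cv2.resize(c[::-1,::-1],None,fx=2.98,fy=2.98,interpolation=cv2.INTER_CUBIC))
E
```

```text
t: 3.35
ee_pos: [0.5193, 0.1421, 0.175]
eef_rot: [0.288, 0.143, 0.946, -0.044]
wrist_force: [-0.1, 0.2, 0.0]
gripper_width: 0.001
finger_force: 0.0
```

View pics/w2.png

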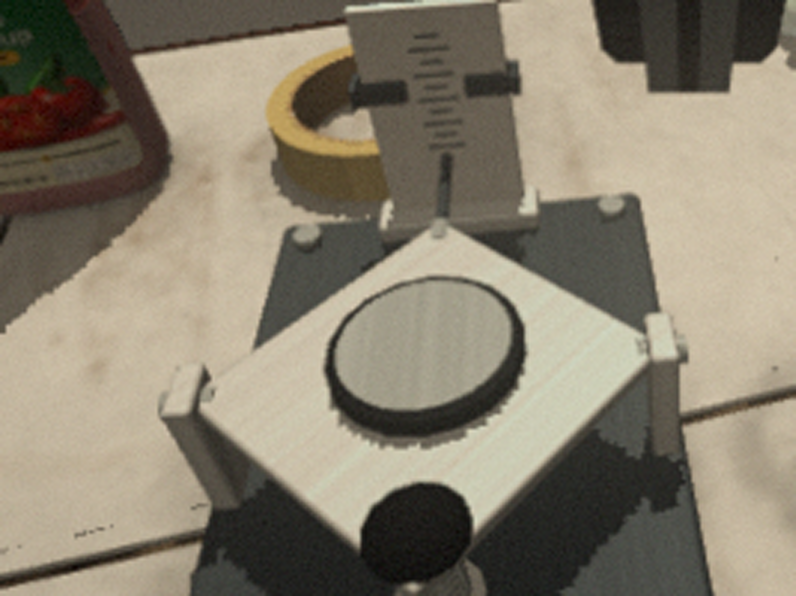

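Upright crop: pointer tip at (447,157), mark bars centred at (435,87), scale top middle at (422,6), button at (415,530), rear base corners at (290,230) and (637,197).

```bash
cat > fitw.py <<'E'
from h import *
from scipy.optimize import least_squares
def solve(k,obs,mark,top,x0,to):
    # obs: list (local pt, uv in crop)
    f=lambda p:np.concatenate([(proj(k,mount(*p[:3],[q]))[0]-to(u))*w for q,u,w in obs]+[proj(k,mount(*p[:3],[(p[3],0,.106)]))[0]-to(top),
        proj(k,mount(*p[:3],[(p[3]-.002,0,p[4])]))[0]-to(mark),[300*(p[3]-.092)]])
    r=least_squares(f,(*x0,.092,.075),x_scale=(.01,.01,.1,.01,.01));p=r.x
    print(np.round(p,4),'\nres',np.round(r.fun,1).tolist(),'pad',np.round(mount(*p[:3],[(-.07,0,.0595)])[0],4))
    return p
E
python3 - <<'E'
from fitw import *
k=np.load('kw2.npy',allow_pickle=True).item()
to=lambda u:np.array((486-u[0]/2.98,259-u[1]/2.98))
obs=[((.085,0,.051),(447,157),1),((.045,0,.053),(443,228),1),((.1,-.07,.014),(637,199),1),((.1,.07,.014),(288,231),1),((-.07,0,.0585),(415,530),1)]
solve(k,obs,(435,87),(422,6),(.59,.195,-.14),to)
E
```

```text
[ 0.5844  0.1974 -0.1446  0.0925  0.0768] 
res [-0.3, 0.1, 0.5, 1.1, -1.5, 1.9, 1.9, 1.0, -0.1, -1.4, 0.0, -0.2, -0.5, 0.1, 0.1] pad [0.5152 0.2075 0.0595]
```

Mark at z≈0.077, so the pointer must rise about 26–27 mm (tilt ≈0.26 rad, button drop ≈12.5 mm, TCP ≈0.055). Now over the button, vertical.

```bash
python3 -m inch '[[0,0,0,0,8.5,0,1],[0,0,0,0,8.5,0,1],[0,0,0,0,8.5,0,1],[0,0,0,0,8.5,0,1],[0.012,0.031,0.03,0,0,0,1],[0.011,0.031,0.03,0,0,0,1],[0,0,0.025,0,0,0,1],[0,0,0,0,0,0,1]]'
```

```text
t: 4.2
ee_pos: [0.5125, 0.211, 0.0887]
eef_rot: [-0.002, 0.146, 0.989, -0.001]
wrist_force: [0.3, 0.2, 0.1]
gripper_width: 0.002
finger_force: 0.0
```

```bash
python3 -m inch '[[-0.0036,-0.0025,0.009,0,0,0,1],[0,0,0.008,0,0,0,1],[0,0,0.002,0,0,0,1],[0,0,0.002,0,0,0,1],[0,0,0,0,0,0,1],[0,0,0,0,0,0,1]]'; python3 -m inch '[[0,0,0.002,0,0,0,1],[0,0,0.002,0,0,0,1],[0,0,0.002,0,0,0,1],[0,0,0,0,0,0,1],[0,0,0,0,0,0,1]]'
```

```text
t: 4.8
ee_pos: [0.5177, 0.2061, 0.0703]
eef_rot: [0.0, 0.148, 0.989, 0.0]
wrist_force: [-0.3, -0.1, 0.2]
gripper_width: 0.002
finger_force: 0.0
t: 5.3
ee_pos: [0.5174, 0.2063, 0.064]
eef_rot: [-0.0, 0.148, 0.989, 0.0]
wrist_force: [-2.3, 0.7, 4.1]
gripper_width: 0.002
finger_force: 2.1
```

```bash
python3 -m inch '[[0,0,0.0025,0,0,0,1],[0,0,0.0025,0,0,0,1],[0,0,0.0025,0,0,0,1],[0,0,0,0,0,0,1],[0,0,0,0,0,0,1]]'
python3 - <<'E'
from h import *
a=eyes.camera("side")[:,:,::-1]; b=eyes.camera("scene")[:,:,::-1]
f=lambda c:cv2.resize(c,(400,300),interpolation=cv2.INTER_CUBIC)
cv2.imwrite('pics/side1.png',a);cv2.imwrite('pics/p1.png',np.hstack([f(a[138:183,230:290]),f(b[100:145,240:300])]))
E
```

```text
t: 5.8
ee_pos: [0.5173, 0.2063, 0.0566]
eef_rot: [-0.0, 0.148, 0.989, 0.0]
wrist_force: [-3.8, 0.7, 6.7]
gripper_width: 0.006
finger_force: 3.6
```

View pics/p1.png

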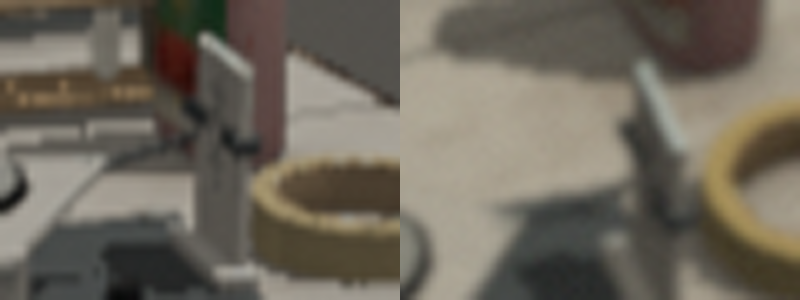

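In the side crop the pointer tip is around (200,140) and the bars' middle around (217,127), so the pointer is about 4 mm below the mark. That agrees with the geometry (3.5 mm).

```bash
python3 -m inch '[[0,0,0.0018,0,0,0,1],[0,0,0,0,0,0,1],[0,0,0,0,0,0,1]]'
python3 - <<'E'
from h import *
a=eyes.camera("side")[:,:,::-1]
cv2.imwrite('pics/p2.png',cv2.resize(a[140:176,240:288],(800,600),interpolation=cv2.INTER_CUBIC))
E
```

```text
t: 6.2
ee_pos: [0.5174, 0.2063, 0.055]
eef_rot: [0.0, 0.148, 0.989, 0.0]
wrist_force: [-3.5, 0.5, 7.7]
gripper_width: 0.002
finger_force: 4.0
```

View pics/p2.png

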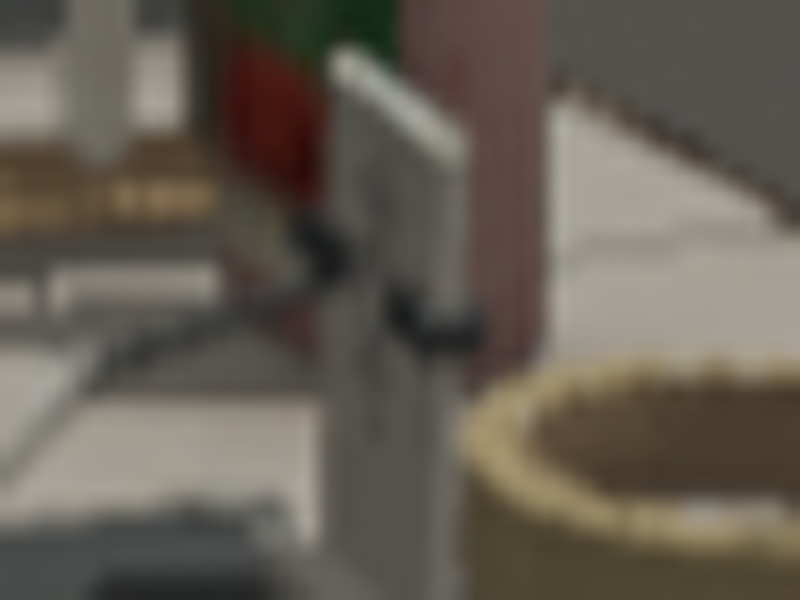

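The pointer now reaches the gap between the bars at (350,268), with the bars' midline at about (370,278), so it is on the mark. Hold, then release.

```bash
python3 -m inch '[[0,0,0,0,0,0,1],[0,0,0,0,0,0,1],[0,0,0,0,0,0,1],[0,0,0,0,0,0,1],[0,0,0,0,0,0,1],[0,0,0,0,0,0,1],[0,0,0,0,0,0,1],[0,0,0,0,0,0,1]]'; python3 -m inch '[[0,0,-0.004,0,0,0,1],[0,0,-0.006,0,0,0,1],[0,0,-0.008,0,0,0,1],[0,0,-0.015,0,0,0,1],[0,0,-0.05,0,0,0,1],[0,0,-0.05,0,0,0,1],[0,0,-0.03,0,0,0,1],[0,0,0,0,0,0,1]]'
```

```text
t: 7.05
ee_pos: [0.5174, 0.2063, 0.055]
eef_rot: [0.0, 0.148, 0.989, 0.0]
wrist_force: [-3.0, 0.4, 7.8]
gripper_width: -0.001
finger_force: 4.0
t: 7.85
ee_pos: [0.5192, 0.2065, 0.2225]
eef_rot: [0.004, 0.148, 0.989, 0.001]
wrist_force: [0.4, 0.3, -0.9]
gripper_width: 0.0
finger_force: 0.0
```

```bash
python3 -m inch '[[-0.012,-0.046,0,0,0,0,1],[-0.012,-0.046,0,0,0,0,1],[-0.012,-0.046,0,0,0,0,1],[-0.012,-0.046,0,0,0,0,1],[-0.012,-0.046,0,0,0,0,1],[-0.012,-0.046,0,0,0,0,1],[-0.012,-0.046,0,0,0,0,1],[-0.012,-0.046,0,0,0,0,1]]'; python3 -m inch '[[-0.012,-0.046,0,0,0,0,1],[0,0,0,0,0,-7,1],[0,0,0,0,0,-7,1],[0,0,0,0,0,-7,1],[0,0,0,0,-8.5,0,1],[0,0,0,0,-8.5,0,1],[0,0,0,0,-8.5,0,1],[0,0,0,0,-8.5,0,1]]'; python3 -m inch '[[0.014,0,0.02,0,0,0,1],[0.013,0,0.019,0,0,0,1],[0,0,0,0,0,0,1],[0,0,0,0,0,0,1]]'
python3 - <<'E'
from h import *
k=eyes.get_calibration("wrist");np.save('kw3.npy',k,allow_pickle=True)
im=eyes.camera("wrist");cv2.imwrite("pics/w3full.png",im[:,:,::-1])
c=im[60:260,220:487,::-1];cv2.imwrite("pics/w3.png",cv2.resize(c[::-1,::-1],None,fx=2.98,fy=2.98,interpolation=cv2.INTER_CUBIC))
E
```

```text
t: 8.65
ee_pos: [0.501, -0.1757, 0.2171]
eef_rot: [-0.0, 0.148, 0.989, 0.0]
wrist_force: [0.7, 0.7, -0.1]
gripper_width: -0.002
finger_force: 0.0
t: 9.45
ee_pos: [0.4994, -0.2211, 0.2179]
eef_rot: [0.295, -0.034, 0.955, 0.01]
wrist_force: [0.5, -0.6, 0.2]
gripper_width: -0.003
finger_force: 0.0
t: 9.85
ee_pos: [0.4991, -0.2213, 0.1701]
eef_rot: [0.292, -0.033, 0.956, 0.011]
wrist_force: [-0.2, 0.2, -0.1]
gripper_width: -0.003
finger_force: 0.0
```

View pics/w3.png

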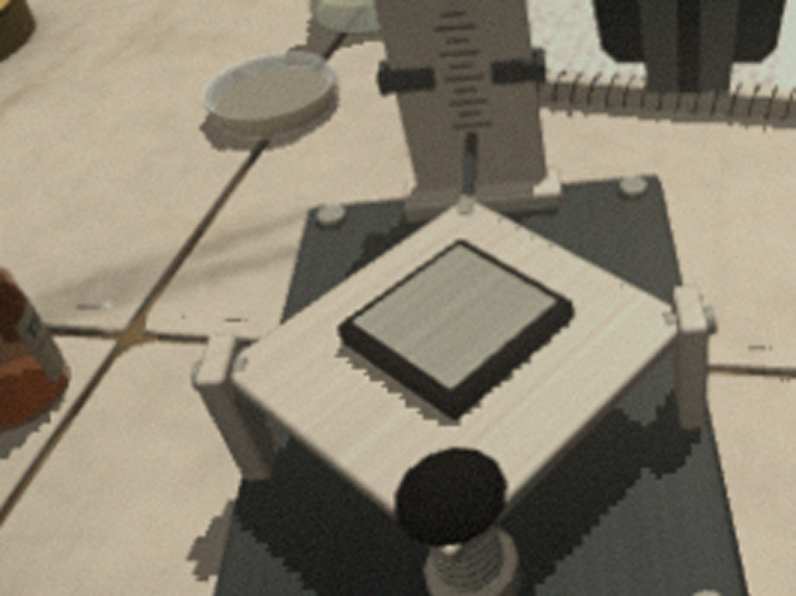

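Upright crop: pointer tip (472,136), bars centred at (462,74), button (450,494), base corners (310,208) and (660,177).

Run:
```python
from h import *
from scipy.optimize import least_squares
k=np.load('kw3.npy',allow_pickle=True).item()
to=lambda u:np.array((486-u[0]/2.98,259-u[1]/2.98))
obs=[((.085,0,.051),(472,136)),((.045,0,.053),(467,207)),((.1,-.07,.014),(660,179)),((.1,.07,.014),(308,209)),((-.07,0,.0585),(450,494))]
f=lambda p:np.concatenate([proj(k,mount(*p[:3],[q]))[0]-to(u) for q,u in obs]+[proj(k,mount(*p[:3],[(.0905,0,p[3])]))[0]-to((462,74))])
r=least_squares(f,(.552,-.152,.217,.07),x_scale=(.01,.01,.1,.01));p=r.x
print(np.round(p,4),np.round(r.fun,1).tolist())
pad=mount(*p[:3],[(-.07,0,.0595)])[0];s=manip.observe();q=s['eef_rot'];Rv=R.from_quat([q[1],q[2],q[3],q[0]])*R.from_rotvec([0,np.radians(34),0])
print('pad',pad,'shift',Rv.as_matrix().T@(pad+[0,0,.03]-s['ee_pos']))
from scipy.optimize import brentq
th=np.arcsin((p[3]-.05)/.105);print('theta',th,'TCPz',.05-.00675*np.cos(th)-.05*np.sin(th)+.01625+.008)
```

```text
[ 0.5469 -0.1529  0.2215  0.0735] [0.1, -0.0, -0.1, 2.0, -0.7, 1.3, 0.9, 0.1, 0.1, -1.4, -0.2, 0.0]
pad [ 0.47858832 -0.16828816  0.0595    ] shift [0.01719174 0.05471552 0.08135593]
theta 0.2253593110654133 TCPz 0.056497851211395785
```

```bash
python3 -m inch '[[0,0,0,0,8.5,0,1],[0,0,0,0,8.5,0,1],[0,0,0,0,8.5,0,1],[0,0,0,0,8.5,0,1],[0.009,0.027,0.03,0,0,0,1],[0.008,0.027,0.03,0,0,0,1],[0,0,0.021,0,0,0,1],[0,0,0,0,0,0,1]]'; python3 -m inch '[[0,0,0.009,0,0,0,1],[0,0,0.006,0,0,0,1],[0,0,0.002,0,0,0,1],[0,0,0,0,0,0,1],[0,0,0,0,0,0,1]]'
```

```text
t: 10.7
ee_pos: [0.4779, -0.1675, 0.088]
eef_rot: [-0.001, -0.036, 0.999, 0.001]
wrist_force: [0.0, -0.1, -0.1]
gripper_width: -0.001
finger_force: 0.0
t: 11.2
ee_pos: [0.4786, -0.169, 0.0726]
eef_rot: [0.0, -0.035, 0.999, -0.0]
wrist_force: [-0.4, 0.6, -0.6]
gripper_width: -0.002
finger_force: 0.0
```

Aligned over the button; pressing 14.5 mm.

```bash
python3 -m inch '[[0,0,0.0025,0,0,0,1],[0,0,0.0025,0,0,0,1],[0,0,0.0025,0,0,0,1],[0,0,0.0025,0,0,0,1],[0,0,0.0025,0,0,0,1],[0,0,0.002,0,0,0,1],[0,0,0,0,0,0,1],[0,0,0,0,0,0,1]]'; python3 -m inch '[[0,0,0.0015,0,0,0,1],[0,0,0,0,0,0,1],[0,0,0,0,0,0,1]]'
python3 - <<'E'
from h import *
a=eyes.camera("side")[:,:,::-1]
cv2.imwrite('pics/p3.png',cv2.resize(a[180:240,282:362],(800,600),interpolation=cv2.INTER_CUBIC))
E
```

```text
t: 12.0
ee_pos: [0.4781, -0.1689, 0.0577]
eef_rot: [-0.0, -0.035, 0.999, -0.0]
wrist_force: [-3.2, -0.5, 6.4]
gripper_width: -0.003
finger_force: 3.2
t: 12.3
ee_pos: [0.4781, -0.1688, 0.0563]
eef_rot: [-0.0, -0.035, 0.999, -0.0]
wrist_force: [-3.7, -0.9, 6.8]
gripper_width: 0.003
finger_force: 3.4
```

View pics/p3.png

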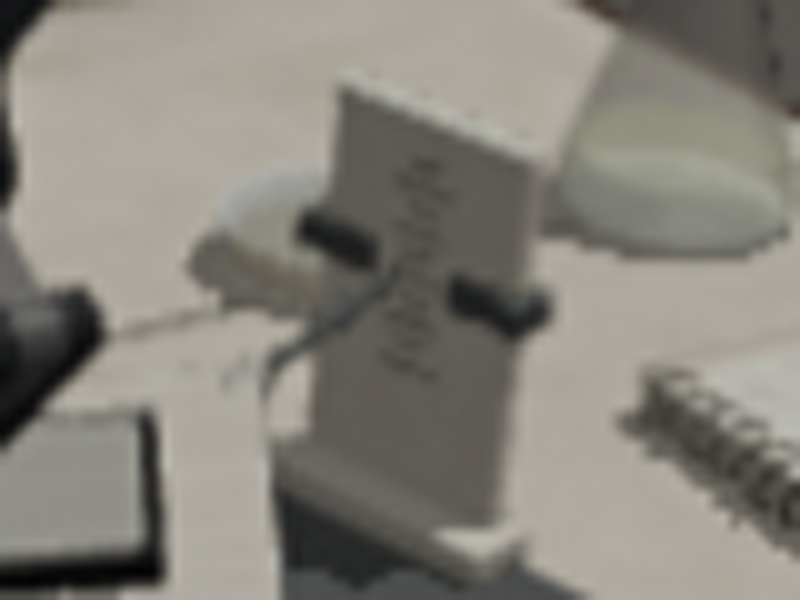

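The pointer tip is at (395,272), and the bars' midline is at about (412,268), so it is on the mark. Hold and release.

```bash
python3 -m inch '[[0,0,0,0,0,0,1],[0,0,0,0,0,0,1],[0,0,0,0,0,0,1],[0,0,0,0,0,0,1],[0,0,0,0,0,0,1],[0,0,0,0,0,0,1],[0,0,0,0,0,0,1],[0,0,0,0,0,0,1]]'; python3 -m inch '[[0,0,-0.004,0,0,0,1],[0,0,-0.006,0,0,0,1],[0,0,-0.008,0,0,0,1],[0,0,-0.015,0,0,0,1],[0,0,-0.05,0,0,0,1],[0,0,-0.05,0,0,0,1],[0,0,0,0,0,0,1],[0,0,0,0,0,0,1]]'
python3 - <<'E'
from h import *
a=eyes.camera("side")[:,:,::-1];b=cv2.imread('pics/side0.png')
f=lambda c:cv2.resize(c,(400,300),interpolation=cv2.INTER_CUBIC)
cv2.imwrite('pics/end.png',np.vstack([np.hstack([f(i[125:200,184:284]),f(i[182:282,222:355])]) for i in(b,a)]))
E
```

```text
t: 13.15
ee_pos: [0.4781, -0.1689, 0.0563]
eef_rot: [-0.0, -0.035, 0.999, -0.0]
wrist_force: [-3.6, -0.8, 7.6]
gripper_width: -0.003
finger_force: 3.4
t: 13.95
ee_pos: [0.4789, -0.1688, 0.1904]
eef_rot: [0.001, -0.035, 0.999, -0.001]
wrist_force: [0.0, 0.3, -1.1]
gripper_width: 0.003
finger_force: 0.0
```

View pics/end.png

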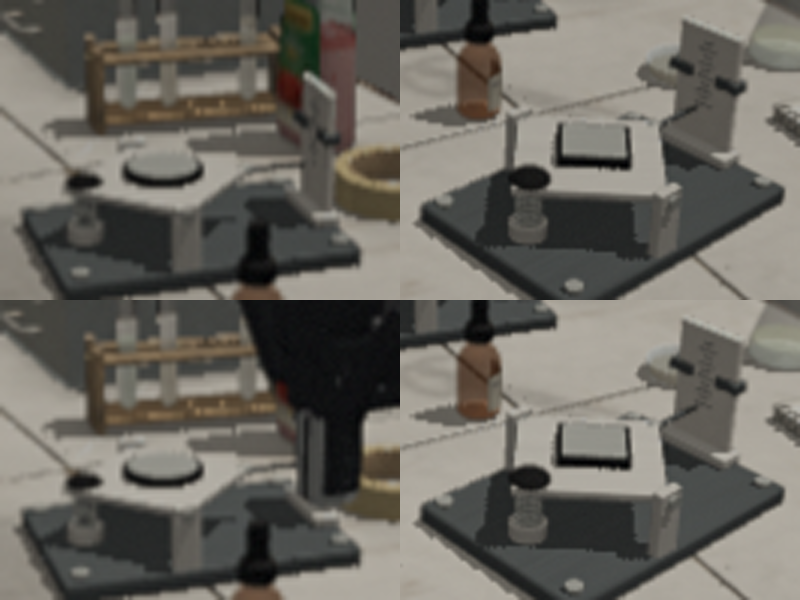

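Before (top) and after (bottom) match: both plates are back at rest and nothing has shifted.

```bash
python3 -c "from bench import order; print(order.close_job())"
```

```text
the job is handed in; nothing more can be done
None
```

I pressed both mounts to their marks, round mirror first, held each for about a second and released them; the last pictures show both plates back at rest and nothing visibly shifted, and I handed the job in about 14 s into the 51 s limit (it returned no verdict).

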